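Try the stay of a lift-up lab locker door

ROBOT

A 6-joint arm with a two-finger parallel gripper is mounted at the origin on the work surface. World frame = base frame: x ahead of the robot, y to its left, z up, the work surface at z = 0. Lengths are in m, angles in rad, forces in N, time in s.
With the tool pointing down it reaches from about 0.35 to 0.975 m from the base axis. Payload 4.9 kg.
Tool frame: the origin (TCP) lies at the very end of the fingers, on their centre line; the grasp point (between the pads) lies 19 mm behind it (manip.hold_point_z is the distance from the TCP to the grasp point, in m); z points along the fingers, y is the direction in which the jaws open and shut (so a half turn about z gives the same grasp; the last joint's range is limited). The gripper opens to 85 mm and grips with 20 to 120 N. Pads are 22 mm wide; open, the fingers measure 114 mm over their backs; the gripper's body (76 mm by 85 mm) begins 54 mm behind the grasp point. The pads swing forward as they close: fully open they stand 13 mm farther back than shut.
Start: joints at [1.013, 0.053, 1.613, -0, 1.476, -0.119], TCP at [0.266, 0.566, 0.231] pointing down, gripper open.
Joint ranges: [-3.01, 3.01], [-1.01, 2.22], [0.06, 2.58], [-1.02, 4.17], [0.09, 2.62], [-3.14, 3.14]. Speed limits (rad/s): [2.57, 2.57, 3.14, 3.14, 3.14, 3.14].

INTERFACE

Orientations are given as a unit quaternion [w, x, y, z].
In Python, from plant import manip gives the robot as it stands. The module is installed in compiled form; this text tells all that it offers.
- The arm moves only by the shell command python3 -m creep 'ROWS'. ROWS is JSON, a list of rows, each a list of 7 numbers: the turn, a rotation vector about the tool's x, y, z in degrees, then the shift along the tool's x, y, z in m, then the opening, from 0 (shut) to 1 (fully open). In form: [[ax, ay, az, tx, ty, tz, jaw], ...]. A call has 1 to 20 rows; each row shifts and turns the commanded pose from where the row before left it, along the tool's axes as they then stand; what a row does not reach is not made up. A row lasts 1/12 s, in which the tool goes at most 41.7 mm and 7.16 degrees, less where a joint would pass 70% of its speed; a pose out of reach is approached as far as the arm can. A call is refused whole if a number of a shift passes 0.0417 or a number of a turn 7.16, either way. A call with a gripper value outside its range is refused whole. The fingers move at their own pace and stop on an object; the grip force is fixed at half the most. Time passes only in rows, so rows that do not move let the fingers close. It gives the time, the measured TCP pose, the force and the opening at its end, in the units of the state.
- manip.state(): the state, without advancing time (a new reading comes with each control period).
- manip.grab_frame(name): name is "scene" or "side" or "wrist"; returns the picture (420x560x3 uint8, blue, green, red); there is no depth.
- manip.get_calibration(name): a dict with "fx", "fy", "cx", "cy" (pixels), "xyz" and "attitude" of the camera in the world. Camera axes: x right, y down, z forward; pixel columns grow to the right and rows downward; lengths in m; the calibration is good to about 2 mm. A picture is of the moment at which its call begins: read the wrist's pose just before it. get_calibration takes no time and is no camera call; for the wrist camera it gives the pose at the moment of the call.
- manip.job_done(): hands the job in, once; it reports no verdict.
Trained networks look in the newest picture that a camera, given by its name, has taken for a name from the list of things; names that differ only in an ending like _2 or _b are one class to them, and where a whole thing is asked for, a point or a joint stands for the part that bears it (a point fixed in the world has none). Each returns a list of dicts, best first, with "confidence" (0 to 1); they miss things now and then, are a little off and sometimes report something else, mostly with a low value. They report only what shows in the picture. A call takes as long as a camera call.
- manip.cut_out(target, camera): "pixels" (420x560 bool, what is visible of it) and "rect" ([left, top, right, bottom] in pixels, round what is visible of it).
The state is a dict: "time": time; "joint_pos": joint angles; "joint_vel": joint speeds; "joint_efforts": joint torques, N m; "tool_pos": TCP position; "tool_rot": TCP orientation; "contact_force": force on the tool from outside, world axes, zero at the start; "ft_torque": the same for the moment, N m; "gripper_width": opening from 0.0 (shut) to 1.0 (fully open).
Only numpy, scipy, OpenCV 4.12 (cv2) and the standard library are available. Lean on these libraries where they do the work, as an engineer would, in place of code of your own. Each camera call takes 0.05 s, during which the arm holds its last target.

TASK

Try out the stay of the bench locker with the blue lift-up door: raise the door until the stay locks and let go, so that the door stands up by itself for about a second. Then press the orange release button on that same locker to unlock it, and let the door sink shut. Leave the grey-doored locker shut and the small jar and pot where they stand, and finish with the blue door fully closed and the button free.

Things in the scene. Friction and masses are not known exactly. Their poses are not given: they have to be found in the camera images.
- blue_locker: White bench-top locker with a blue sloping lift-up door; 290 wide (y), 192 mm high; fixed. Origin on the bench; x into the locker, z up. Front face at x -95 (105 high), back at x 130 mm. Hinge: a level line along y at x 90, z 180 mm. Door 180 mm wide, centred at y -45, slopes 22 degrees down to the front when shut. Grey stay housing at y 85 to 150, 110 high.
- blue_handle (a point): Middle of the blue door's handle: round steel bar 12 mm thick, 100 long, parallel to the hinge line and 260 mm from it, on two end legs in front of the door's lower edge. Door shut: at x -151, y -45, z 83 mm in the locker's frame, 50 mm free between bar and front face. Door locked up: about 320 mm above the bench. Turns with the door; axes as the locker's when shut.
- blue_door (a joint): Blue door's angle, rad: 0 shut, grows as it rises, stop at 1.06. On the way up it pushes the sprung catch (and button) down; near 0.97 the catch snaps back and, let go, the door stands locked at about 0.96. Raise to 1.01 or more to be sure. Door 0.5 kg with a damper of 1.1 N m s/rad (about 5 N at the handle, raised slowly); unlocked, it sinks shut by itself in about 3 s.
- blue_button (a point): Centre of the top face of the orange round release button, 30 mm across, on the grey housing of the blue-doored locker, 75 mm to the +y side of the door's edge. Free: at x -60, y 120, z 130 mm in the locker's frame. Pressed straight down.
- blue_release (a joint): How far that orange button is down, m: 0 free, 0.018 fully down. Sprung: about 3 N to start, 5 N fully down. 14 mm or more unlocks the stay; keep it down about 1 s until the door has begun to sink, then let go.
- grey_door (a joint): Angle of the door of the other locker, rad: 0 shut. That locker is the same in form, but its door is grey. To be left shut.
- jar_center (a point): Bystander: centre of a white screw-top jar, 48 mm across and 85 mm high, standing on the bench. To be left alone.
- pot_center (a point): Bystander: centre of a clear specimen pot with a red cap, 40 mm across and 62 mm high, standing on the bench. To be left alone.

How it is judged:
By the outcome, as a careful person would: the job done as asked, in the order asked, and still so for the second after the job is handed in, with the robot touching nothing.
It also fails if it takes over 51 s, if anything falls off the work surface, if the arm or the gripper's body presses on something with over 40 N, if the wrist force passes 120 N, or if a joint passes its speed limit or range.

## Working session

There is one attempt and no reset: what is moved stays moved. The work goes in short steps, Python scripts to look and compute and a shell command to move; the robot and the scene stay as the last step left them, time stands still between calls to the robot, and variables do not carry over. Pictures are saved under pics/ and viewed, and the job is handed in when it is done.

```bash
mkdir -p pics
python3 - <<'E'
from plant import manip
import cv2
s=manip.state();print(s)
for n in("scene","side","wrist"):
    c=manip.get_calibration(n);print(n,c)
    cv2.imwrite(f"pics/a_{n}.png",manip.grab_frame(n))
    for t in ("blue_locker","blue_handle","blue_button","grey_door","jar_center","pot_center"):
        try:
            print(t,[(round(d["confidence"],2),d["rect"]) for d in manip.cut_out(t,n)][:3])
        except Exception as e: print(t,e)
print(manip.state()["time"])
E
```

```text
{'time': 0.0, 'joint_pos': array([ 1.01303330e+00,  5.33374125e-02,  1.61428042e+00, -1.93794732e-05,
        1.47602922e+00, -1.18990502e-01]), 'joint_vel': array([-5.94542379e-05, -1.74652857e-03,  1.98598045e-03, -3.47267327e-04,
        6.62887414e-04,  1.54966327e-03]), 'joint_efforts': array([ 2.98788163e-04, -3.93684626e+01, -3.70174277e+01, -1.76759359e-04,
        7.21246353e-03,  1.60453261e-06]), 'tool_pos': array([0.26518344, 0.56526179, 0.2300832 ]), 'tool_rot': array([-3.31886597e-04,  2.17629616e-01,  9.76030888e-01, -9.72152537e-04]), 'contact_force': array([ 0.18646065,  0.51083344, -1.02757053]), 'ft_torque': array([-0.02738564,  0.032076  ,  0.04257434]), 'gripper_width': 0.9963655902787218}
scene {'fx': 534.990729449704, 'fy': 534.990729449704, 'cx': 270.16498830456334, 'cy': 208.45825101670553, 'xyz': array([1.19968425, 0.25065379, 1.1428044 ]), 'attitude': array([-0.16167695,  0.5155165 ,  0.80733944, -0.23728956])}
blue_locker [(0.56, [282.6, 193.9, 436.3, 343.6])]
blue_handle [(0.69, [295.8, 193.8, 392.9, 321.2]), (0.69, [253.9, 151.2, 268.1, 174.8])]
blue_but
[... 312 characters left out ...]
 0.38242962, -0.75010783,  0.90900908]), 'attitude': array([-0.37969138,  0.91523784, -0.12214552,  0.05704928])}
blue_locker [(0.75, [205.2, 132.6, 319.1, 235.7])]
blue_handle [(0.66, [203.9, 133.6, 299.4, 212.1])]
blue_button []
grey_door [(0.59, [237.5, 231.1, 362.3, 345.0])]
jar_center [(0.72, [212.5, 263.5, 233.3, 296.8])]
pot_center [(0.58, [221.9, 244.1, 232.2, 264.5])]
wrist {'fx': 329.7008784842365, 'fy': 329.7008784842365, 'cx': 276.75192382180956, 'cy': 213.72873128968317, 'xyz': array([0.20667328, 0.59421102, 0.37228459]), 'attitude': array([0.11119833, 0.83679003, 0.53140531, 0.07089278])}
blue_locker []
blue_handle []
blue_button []
grey_door []
jar_center []
pot_center []
1.05
```

View pics/a_scene.png

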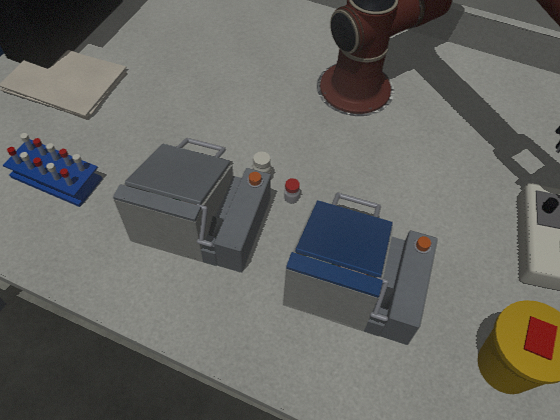

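View pics/a_side.png

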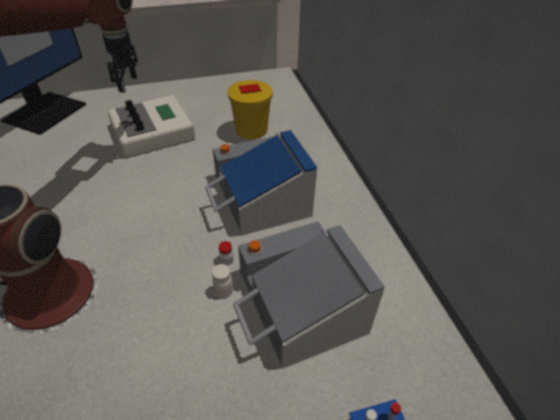

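The scene view shows the blue locker at about (345,265), its button at (423,243) and its handle at (358,198). In the side view the button is at (225,148) and the handle near (212,192). The networks missed the button, so I'll zoom in for exact pixels.

Run:
```python
import cv2,numpy as np
a=cv2.imread("pics/a_scene.png")[180:350,270:450];b=cv2.imread("pics/a_side.png")[120:250,190:330]
cv2.imwrite("pics/z1.png",cv2.resize(a,None,fx=3.5,fy=3.5,interpolation=2)[:600])
cv2.imwrite("pics/z2.png",cv2.resize(b,None,fx=4.5,fy=4.5,interpolation=2)[:600])
for n in("scene","side"):
    im=cv2.imread(f"pics/a_{n}.png");h=cv2.cvtColor(im,cv2.COLOR_BGR2HSV)
    m=cv2.inRange(h,(5,170,120),(18,255,255))
    k,l,st,c=cv2.connectedComponentsWithStats(m)
    print(n,[(st[i,4],c[i].round(1)) for i in range(1,k) if st[i,4]>10])
```

```text
scene [(np.int32(85), array([254.3, 176.3])), (np.int32(106), array([423.7, 241.8])), (np.int32(35), array([554.4, 341.4]))]
side [(np.int32(50), array([249.8,  85.1])), (np.int32(27), array([224.9, 146.6])), (np.int32(67), array([254.6, 244.5]))]
```

View pics/z1.png

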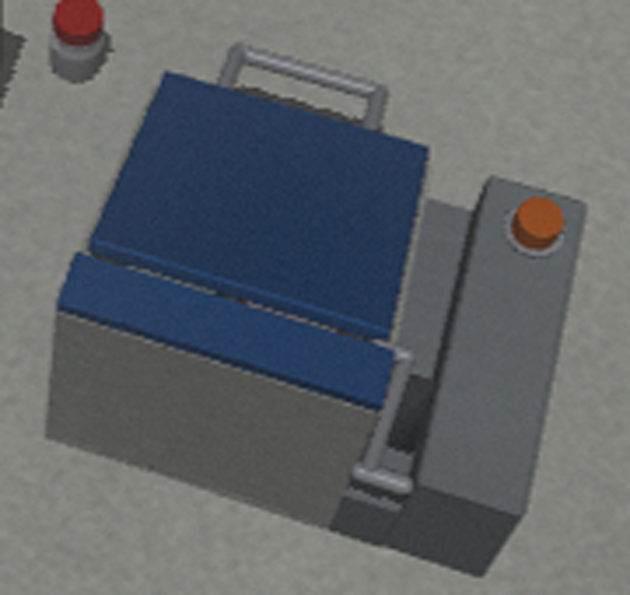

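View pics/z2.png

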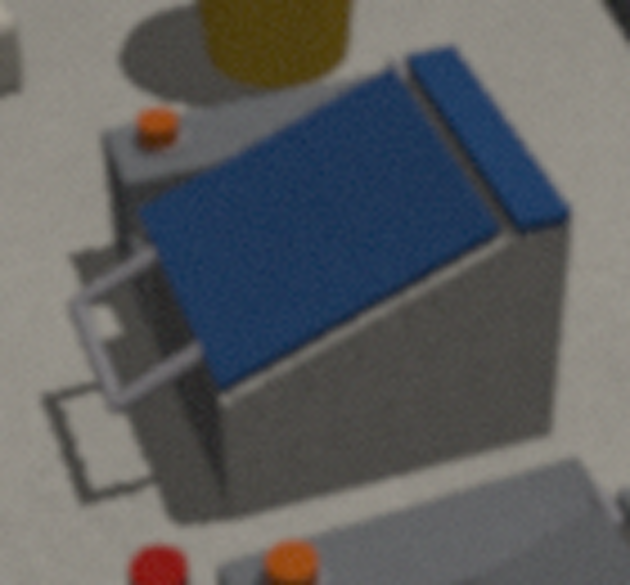

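```bash
cat > h.py <<'E'
import numpy as np
from scipy.spatial.transform import Rotation as R
from plant import manip
def rot(q): return R.from_quat([q[1],q[2],q[3],q[0]])
def proj(c,P):
    p=rot(c["attitude"]).inv().apply(np.atleast_2d(P)-c["xyz"])
    return np.c_[c["fx"]*p[:,0]/p[:,2]+c["cx"],c["fy"]*p[:,1]/p[:,2]+c["cy"]]
E
python3 - <<'E'
from h import *
from scipy.optimize import least_squares
S=[((-60,120,130),(538,213)),((-151,-92,83),(240,49)),((-151,2,83),(379,90)),((-95,85,110),(490,178)),((-95,150,110),(585,203)),((130,150,110),(520,513)),((130,150,0),(485,577))]
D=[((-60,120,130),(158,117)),((-151,2,83),(80,301)),((-151,-92,83),(119,399)),((-95,150,110),(105,133)),((-95,85,110),(122,180))]
A=np.array([p for p,_ in S])/1e3;a=np.array([(270+(u-1)/3.5,180+(v-1)/3.5) for _,(u,v) in S])
B=np.array([p for p,_ in D])/1e3;b=np.array([(190+(u-1)/4.5,120+(v-1)/4.5) for _,(u,v) in D])
cs,cd=manip.get_calibration("scene"),manip.get_calibration("side")
def T(P,x): return R.from_euler("z",x[2]).apply(P)+[x[0],x[1],x[3] if len(x)>3 else 0]
for n in(3,4):
    f=lambda x:np.r_[(proj(cs,T(A,x))-a).ravel(),(proj(cd,T(B,x))-b).ravel()]
    r=least_squares(f,[.65,.1,0.]+[0]*(n-3),loss="soft_l1");x=r.x
    print(x,np.degrees(x[2]));print(f(x).reshape(-1,2).round(1).tolist())
x=x[:3]
for nm,p in dict(handle=(-151,-45,83),button=(-60,120,130),hinge=(90,-45,180)).items(): print(nm,T(np.array([p])/1e3,x))
s=manip.state();print(rot(s["tool_rot"]).as_matrix().round(3),s["time"])
E
```

```text
[0.59329383 0.21482201 0.09250129] 5.299933626333375
[[0.3, 1.2], [0.3, 1.1], [-1.4, 0.4], [-0.8, -1.6], [0.7, -0.3], [0.7, 1.5], [-1.7, 1.4], [-0.5, 0.6], [-0.9, 1.4], [-1.3, 0.6], [-1.5, -0.9], [0.1, 0.6]]
[0.59431058 0.21413204 0.09281415 0.0030336 ] 5.317859262194581
[[0.2, 0.7], [0.0, 0.6], [-1.6, -0.1], [-0.9, -2.1], [0.6, -0.8], [0.7, 1.2], [-1.8, 1.2], [-0.2, -0.2], [-0.6, 0.7], [-1.0, -0.1], [-1.3, -1.6], [0.3, -0.1]]
handle [[0.44813115 0.1553309  0.083     ]]
button [[0.52344712 0.32805468 0.13      ]]
hinge [[0.68809385 0.17766701 0.18      ]]
[[-0.905  0.425  0.   ]
 [ 0.425  0.905  0.   ]
 [-0.     0.    -1.   ]] 1.05
```

```bash
python3 -m creep '[[0,0,6.62,0,0,0,0.45],[0,0,6.62,0,0,0,0.45],[0,0,6.62,0,0,0,0.45],[0,0,6.62,0,0,0,0.45],[0,0,6.62,0,0,0,0.45],[0,0,6.62,0,0,0,0.45],[0,0,6.62,0,0,0,0.45],[0,0,6.62,0,0,0,0.45],[0,0,6.62,0,0,0,0.45]]'
python3 -m creep '[[0,0,0,-0.0304,0.0104,0,0.45],[0,0,0,-0.0304,0.0104,0,0.45],[0,0,0,-0.0304,0.0104,0,0.45],[0,0,0,-0.0304,0.0104,0,0.45],[0,0,0,-0.0304,0.0104,0,0.45],[0,0,0,-0.0304,0.0104,0,0.45],[0,0,0,-0.0304,0.0104,0,0.45],[0,0,0,-0.0304,0.0104,0,0.45],[0,0,0,-0.0304,0.0104,0,0.45],[0,0,0,-0.0304,0.0104,0,0.45],[0,0,0,-0.0304,0.0104,0,0.45],[0,0,0,-0.0304,0.0104,0,0.45],[0,0,0,-0.0304,0.0104,0,0.45],[0,0,0,-0.0304,0.0104,0,0.45],[0,0,0,0,0,0,0.45],[0,0,0,0,0,0,0.45]]'
python3 - <<'E'
from h import *
import cv2
c=manip.get_calibration("wrist");s=manip.state()
cv2.imwrite("pics/b_wrist.png",manip.grab_frame("wrist"))
print(s["tool_pos"],rot(s["tool_rot"]).as_matrix().round(3),c)
L=np.array([(-151,-95,83),(-151,-45,83),(-151,5,83),(-60,120,130)])/1e3
print(proj(c,R.from_euler("z",.0927).apply(L)+[.594,.2145,0]))
print([d["rect"] for d in manip.cut_out("blue_button","wrist")])
E
```

```text
time: 1.8
tool_pos: [0.2655, 0.5658, 0.2313]
tool_rot: [-0.0, 0.676, 0.737, 0.0]
contact_force: [0.2, -0.5, 0.7]
gripper_width: 0.451
time: 3.13
tool_pos: [0.4501, 0.1542, 0.2314]
tool_rot: [-0.0, 0.675, 0.738, 0.0]
contact_force: [-0.2, 0.1, 0.0]
gripper_width: 0.453
[0.45011547 0.15422425 0.23144005] [[-0.089  0.996  0.   ]
 [ 0.996  0.089  0.   ]
 [ 0.     0.    -1.   ]] {'fx': 329.7008784842365, 'fy': 329.7008784842365, 'cx': 276.75192382180956, 'cy': 213.72873128968317, 'xyz': array([0.44505498, 0.22025163, 0.37238827]), 'attitude': array([0.13123179, 0.99036504, 0.0437768 , 0.00623666])}
[[273.56244514 251.2527639 ]
 [273.18635687 199.17010011]
 [272.77567424 142.29662814]
 [414.99124695 -40.94844152]]
[[522.7, 34.7, 560.0, 76.2]]
```

View pics/b_wrist.png

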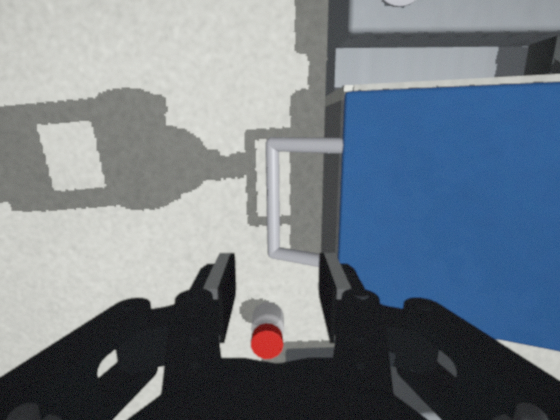

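The wrist view shows the bar from (271,146) to (275,250), within 4 px of the fitted model, and the pot at (267,335) is clear. I'll descend and grip.

```bash
python3 -m creep '[[0,0,0,0,0,0.017,0.45],[0,0,0,0,0,0.017,0.45],[0,0,0,0,0,0.017,0.45],[0,0,0,0,0,0.017,0.45],[0,0,0,0,0,0.017,0.45],[0,0,0,0,0,0.017,0.45],[0,0,0,0,0,0.017,0.45],[0,0,0,0,0,0.017,0.45],[0,0,0,0,0,0.017,0.45],[0,0,0,0,0,0.014,0.45],[0,0,0,0,0,0,0.45],[0,0,0,0,0,0,0.45]]'
python3 -m creep '[[0,0,0,0,0,0,0],[0,0,0,0,0,0,0],[0,0,0,0,0,0,0],[0,0,0,0,0,0,0],[0,0,0,0,0,0,0],[0,0,0,0,0,0,0]]'
python3 - <<'E'
from h import *
s=manip.state();print(s["tool_pos"],s["contact_force"],s["gripper_width"])
# arc rows, angle step
r=np.hypot(241,97);p0=np.arctan2(-97,241)
a=np.linspace(0,1.03,21);P=np.c_[-r*np.cos(p0+a),r*np.sin(p0+a)]
print(np.diff(P,axis=0).round(1).tolist())
E
```

```text
time: 4.23
tool_pos: [0.4466, 0.1564, 0.0624]
tool_rot: [-0.002, 0.673, 0.74, -0.002]
contact_force: [-5.9, -0.9, -0.5]
gripper_width: 0.451
time: 4.73
tool_pos: [0.4461, 0.156, 0.0646]
tool_rot: [-0.004, 0.673, 0.739, -0.003]
contact_force: [-16.4, -0.4, 11.1]
gripper_width: 0.114
[0.44609509 0.15598994 0.06464158] [-16.44851032  -0.36474238  11.09794847] 0.11359571005585639
[[-4.7, 12.5], [-4.0, 12.8], [-3.4, 12.9], [-2.7, 13.1], [-2.0, 13.2], [-1.3, 13.3], [-0.6, 13.4], [0.0, 13.4], [0.7, 13.4], [1.4, 13.3], [2.1, 13.2], [2.8, 13.1], [3.5, 12.9], [4.1, 12.7], [4.8, 12.5], [5.4, 12.2], [6.0, 11.9], [6.6, 11.6], [7.2, 11.3], [7.8, 10.9]]
```

Run:
```python
from h import *
import cv2
for n in("side","wrist","scene"):
    im=manip.grab_frame(n)
    if n=="side": im=cv2.resize(im[90:250,150:330],None,fx=3.5,fy=3.5,interpolation=2)
    if n=="scene": im=cv2.resize(im[100:270,250:450],None,fx=3.5,fy=3.5,interpolation=2)
    cv2.imwrite(f"pics/c_{n}.png",im)
s=manip.state();print(s["tool_pos"],s["contact_force"],s["gripper_width"],s["time"])
```

```text
[0.44610412 0.15598595 0.06464857] [-16.41906281   0.25378319  11.27740622] 0.11460380388641374 4.8833
```

View pics/c_side.png

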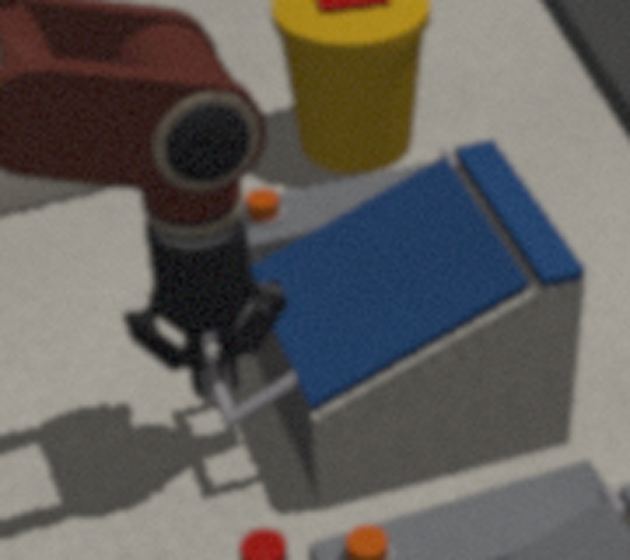

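View pics/c_wrist.png

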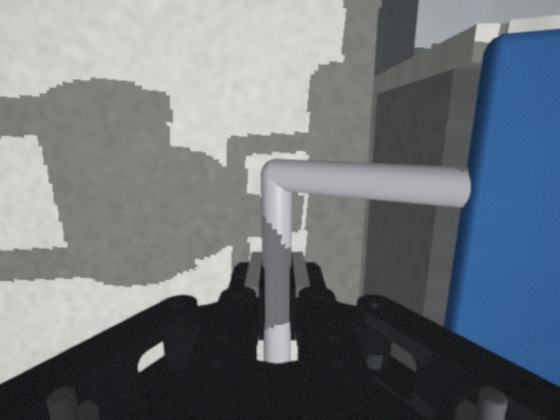

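View pics/c_scene.png

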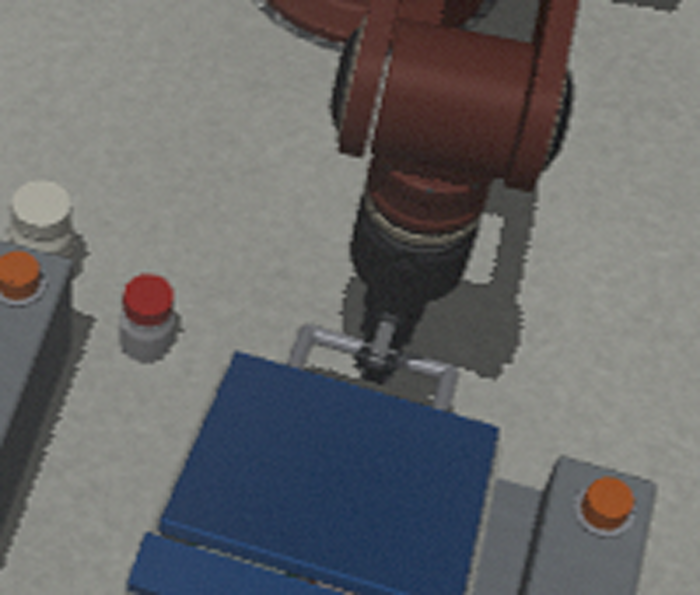

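The bar sits squarely between the pads, at (277,260) in the wrist view. The inner finger linkage touches the door's edge at about (280,300) in the side crop, pushing with about 16 N. I'll lean the tool back 7° about the bar to relieve it.

```bash
python3 -m creep '[[-3.5,0,0,0,-0.001,0,0],[-3.5,0,0,0,-0.001,0,0],[0,0,0,0,0,0,0],[0,0,0,0,0,0,0]]'
python3 - <<'E'
import numpy as np
r=np.hypot(241,97);p0=np.arctan2(-97,241);t=np.radians(7)
a=np.linspace(0,1.03,13);P=np.c_[-r*np.cos(p0+a),r*np.sin(p0+a)]
for n,(dx,dz) in enumerate(np.diff(P,axis=0)/5): print(a[n].round(3),(dx*np.cos(t)+dz*np.sin(t)).round(1),(dx*np.sin(t)-dz*np.cos(t)).round(1))
E
```

```text
time: 5.22
tool_pos: [0.4482, 0.1561, 0.0655]
tool_rot: [0.041, 0.672, 0.738, 0.046]
contact_force: [-0.3, 3.3, 1.9]
gripper_width: 0.119
0.0 -1.0 -4.4
0.086 -0.6 -4.4
0.172 -0.2 -4.5
0.258 0.2 -4.5
0.343 0.6 -4.4
0.429 0.9 -4.4
0.515 1.3 -4.3
0.601 1.7 -4.1
0.687 2.0 -4.0
0.772 2.3 -3.8
0.858 2.7 -3.6
0.944 3.0 -3.3
```

Contact is relieved. I'll raise the door along the arc, 5 rows per 0.086 rad.

```bash
python3 -m creep '[[0,0,0,0,-0.001,-0.0044,0],[0,0,0,0,-0.001,-0.0044,0],[0,0,0,0,-0.001,-0.0044,0],[0,0,0,0,-0.001,-0.0044,0],[0,0,0,0,-0.001,-0.0044,0],[0,0,0,0,-0.0006,-0.0044,0],[0,0,0,0,-0.0006,-0.0044,0],[0,0,0,0,-0.0006,-0.0044,0],[0,0,0,0,-0.0006,-0.0044,0],[0,0,0,0,-0.0006,-0.0044,0],[0,0,0,0,-0.0002,-0.0045,0],[0,0,0,0,-0.0002,-0.0045,0],[0,0,0,0,-0.0002,-0.0045,0],[0,0,0,0,-0.0002,-0.0045,0],[0,0,0,0,-0.0002,-0.0045,0]]'
```

```text
time: 6.47
tool_pos: [0.4313, 0.1545, 0.1294]
tool_rot: [0.04, 0.673, 0.737, 0.046]
contact_force: [4.4, 4.1, -4.0]
gripper_width: 0.116
```

```bash
python3 -m creep '[[0,0,0,0,0.0002,-0.0045,0],[0,0,0,0,0.0002,-0.0045,0],[0,0,0,0,0.0002,-0.0045,0],[0,0,0,0,0.0002,-0.0045,0],[0,0,0,0,0.0002,-0.0045,0],[0,0,0,0,0.0006,-0.0044,0],[0,0,0,0,0.0006,-0.0044,0],[0,0,0,0,0.0006,-0.0044,0],[0,0,0,0,0.0006,-0.0044,0],[0,0,0,0,0.0006,-0.0044,0],[0,0,0,0,0.0009,-0.0044,0],[0,0,0,0,0.0009,-0.0044,0],[0,0,0,0,0.0009,-0.0044,0],[0,0,0,0,0.0009,-0.0044,0],[0,0,0,0,0.0009,-0.0044,0],[0,0,0,0,0.0013,-0.0043,0],[0,0,0,0,0.0013,-0.0043,0],[0,0,0,0,0.0013,-0.0043,0],[0,0,0,0,0.0013,-0.0043,0],[0,0,0,0,0.0013,-0.0043,0]]'
```

```text
time: 8.13
tool_pos: [0.4338, 0.1547, 0.2173]
tool_rot: [0.039, 0.673, 0.738, 0.044]
contact_force: [0.6, 5.6, -4.9]
gripper_width: 0.11
```

```bash
python3 -m creep '[[0,0,0,0,0.0017,-0.0041,0],[0,0,0,0,0.0017,-0.0041,0],[0,0,0,0,0.0017,-0.0041,0],[0,0,0,0,0.0017,-0.0041,0],[0,0,0,0,0.0017,-0.0041,0],[0,0,0,0,0.002,-0.004,0],[0,0,0,0,0.002,-0.004,0],[0,0,0,0,0.002,-0.004,0],[0,0,0,0,0.002,-0.004,0],[0,0,0,0,0.002,-0.004,0],[0,0,0,0,0.0023,-0.0038,0],[0,0,0,0,0.0023,-0.0038,0],[0,0,0,0,0.0023,-0.0038,0],[0,0,0,0,0.0023,-0.0038,0],[0,0,0,0,0.0023,-0.0038,0],[0,0,0,0,0.0027,-0.0036,0],[0,0,0,0,0.0027,-0.0036,0],[0,0,0,0,0.0027,-0.0036,0],[0,0,0,0,0.0027,-0.0036,0],[0,0,0,0,0.0027,-0.0036,0]]'
python3 - <<'E'
from h import *
s=manip.state();print(s["contact_force"],s["tool_pos"])
c,sn=np.cos(.0927),np.sin(.0927)
# hold point along tool
h=s["tool_pos"]-.019*rot(s["tool_rot"]).as_matrix()[:,2]
l=R.from_euler("z",-.0927).apply(h-[.594,.2145,0]);d=l*1e3-[90,0,180]
print(l,np.hypot(d[0],d[2]),np.arctan2(d[2],-d[0])+np.arctan2(97,241))
E
```

```text
time: 9.8
tool_pos: [0.4645, 0.1577, 0.3001]
tool_rot: [0.036, 0.672, 0.738, 0.041]
contact_force: [-17.4, 2.6, 5.4]
gripper_width: 0.118
[-17.44218955   2.55820114   5.39865882] [0.46450671 0.15770415 0.30013677]
[-0.13625257 -0.04459467  0.31902498] 265.55257937565784 0.9336406819262443
```

Run:
```python
from h import *
import cv2
for n in("side","wrist"):
    im=manip.grab_frame(n)
    if n=="side": im=cv2.resize(im[50:250,130:330],None,fx=3,fy=3,interpolation=2)
    cv2.imwrite(f"pics/d_{n}.png",im)
```

```text
(no output)
```

View pics/d_side.png

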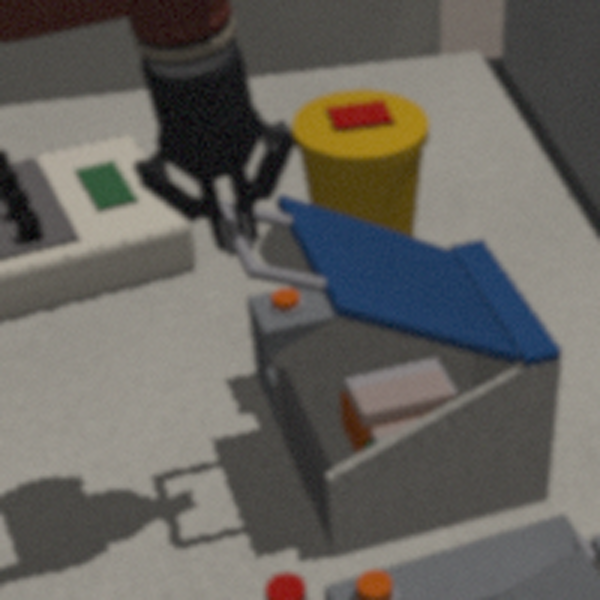

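View pics/d_wrist.png

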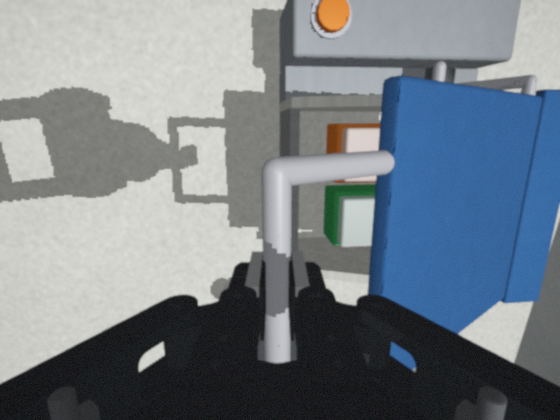

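Nothing touches the door panel and the bar is still between the pads. I'll carry on up, easing the inward shift slightly.

```bash
cat > ang.py <<'E'
from h import *
s=manip.state()
M=rot(s["tool_rot"]).as_matrix()
h=s["tool_pos"]-.019*M[:,2]
l=R.from_euler("z",-.0927).apply(h-[.594,.2145,0]);d=l*1e3-[90,0,180]
print("t",s["time"],"F",s["contact_force"].round(1),"local",l.round(4),"r",np.hypot(d[0],d[2]).round(1),"ang",(np.arctan2(d[2],-d[0])+np.arctan2(97,241)).round(3),"w",s["gripper_width"],"tilt",np.degrees(np.arcsin(M[0,2])).round(1))
E
python3 -m creep '[[0,0,0,0,0.002,-0.0035,0],[0,0,0,0,0.002,-0.0035,0],[0,0,0,0,0.002,-0.0035,0],[0,0,0,0,0.002,-0.0035,0],[0,0,0,0,0.002,-0.0035,0],[0,0,0,0,0.002,-0.0035,0],[0,0,0,0,0,0,0]]'; python3 ang.py
```

```text
time: 10.48
tool_pos: [0.4782, 0.159, 0.322]
tool_rot: [0.04, 0.672, 0.738, 0.045]
contact_force: [2.7, 6.5, -7.3]
gripper_width: 0.11
t 10.4833 F [ 2.7  6.5 -7.3] local [-0.1227 -0.0446  0.3408] r 266.7 ang 1.03 w 0.10960881022345188 tilt 6.9
```

```bash
python3 -m creep '[[0,0,0,0,0.0017,-0.0026,0],[0,0,0,0,0.0017,-0.0026,0],[0,0,0,0,0,0,0],[0,0,0,0,0,0,0]]'; python3 ang.py
python3 - <<'E'
from h import *
import cv2
im=manip.grab_frame("side");cv2.imwrite(f"pics/e_side.png",cv2.resize(im[50:250,130:330],None,fx=3,fy=3,interpolation=2))
im=manip.grab_frame("wrist");cv2.imwrite("pics/e_wrist.png",im)
E
```

```text
time: 10.82
tool_pos: [0.4811, 0.1593, 0.326]
tool_rot: [0.04, 0.672, 0.738, 0.045]
contact_force: [6.8, 5.7, -10.7]
gripper_width: 0.114
t 10.8167 F [  6.8   5.7 -10.7] local [-0.1198 -0.0446  0.3448] r 266.8 ang 1.049 w 0.1137771491482784 tilt 6.8
```

View pics/e_side.png

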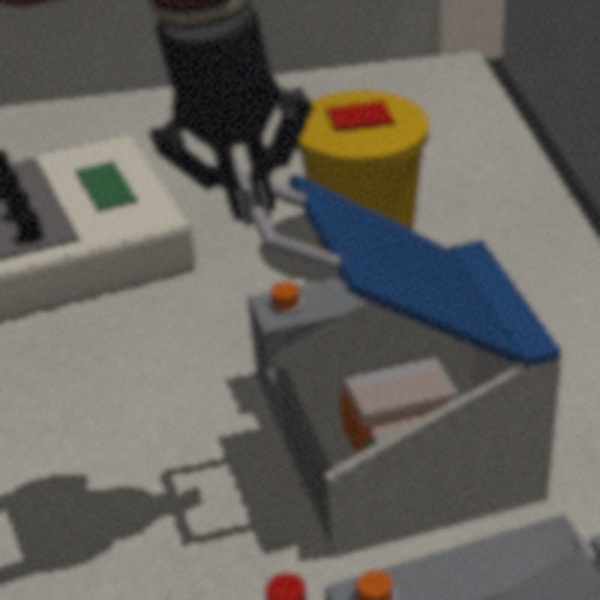

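View pics/e_wrist.png

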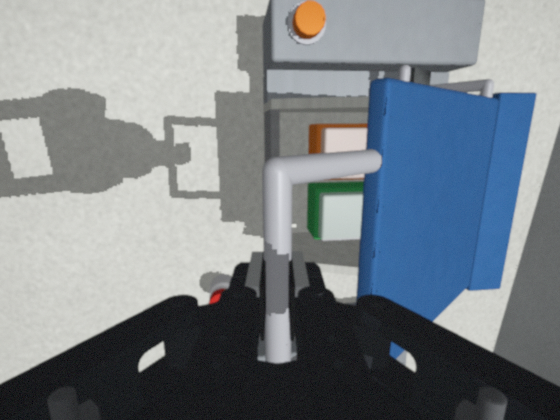

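The button has popped back up, from row 298 to row 292 in the side crop, so the catch has snapped. I'll ease down onto the stay.

```bash
python3 -m creep '[[0,0,0,0,-0.0017,0.0026,0],[0,0,0,0,-0.0017,0.0026,0],[0,0,0,0,-0.0017,0.0026,0],[0,0,0,0,-0.0017,0.0026,0],[0,0,0,0,-0.0017,0.0026,0],[0,0,0,0,-0.0017,0.0026,0],[0,0,0,0,0,0,0],[0,0,0,0,0,0,0]]'; python3 ang.py
```

```text
time: 11.58
tool_pos: [0.4713, 0.1583, 0.3116]
tool_rot: [0.039, 0.672, 0.738, 0.044]
contact_force: [-4.5, 3.6, 0.7]
gripper_width: 0.11
t 11.5833 F [-4.5  3.6  0.7] local [-0.1296 -0.0446  0.3305] r 266.3 ang 0.983 w 0.11040551538105374 tilt 6.7
```

```bash
python3 -m creep '[[0,0,0,0,0,0,0.4],[0,0,0,0,0,0,0.4],[0,0,0,0,0,0,0.4],[0,0,0,0,0,0,0.4],[0,0,0,0,0,-0.01,0.4],[0,0,0,0,0,-0.02,0.4],[0,0,0,0,0,-0.025,0.4],[0,0,0,0,0,-0.025,0.4]]'; python3 ang.py
python3 - <<'E'
from h import *
import cv2
im=manip.grab_frame("side");cv2.imwrite(f"pics/f_side.png",cv2.resize(im[50:250,130:330],None,fx=3,fy=3,interpolation=2))
im=manip.grab_frame("wrist");cv2.imwrite("pics/f_wrist.png",im)
E
```

```text
time: 12.25
tool_pos: [0.4622, 0.1563, 0.3924]
tool_rot: [0.041, 0.673, 0.737, 0.045]
contact_force: [0.3, -0.2, 0.6]
gripper_width: 0.398
t 12.25 F [ 0.3 -0.2  0.6] local [-0.1389 -0.0457  0.4112] r 325.4 ang 1.173 w 0.39814046386219293 tilt 6.9
```

View pics/f_side.png

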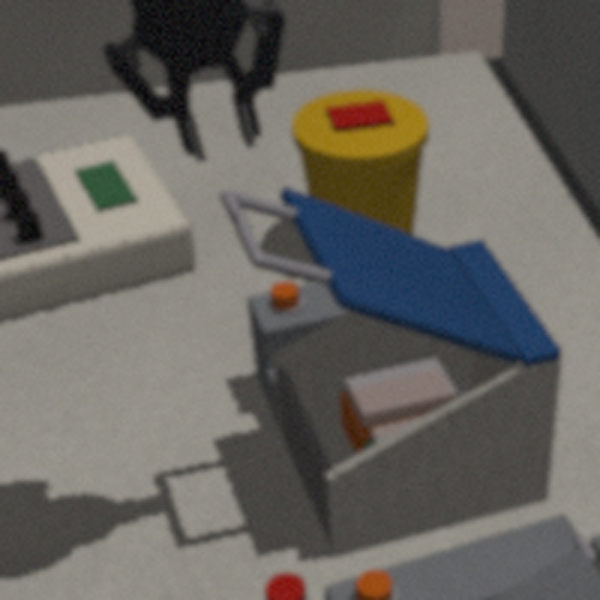

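View pics/f_wrist.png

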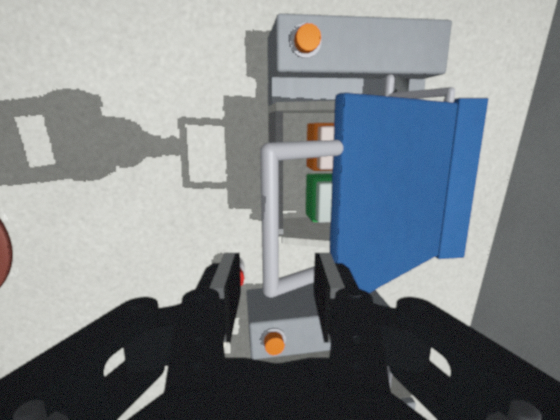

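The door stands by itself (handle at (240,225) in the side crop) and the gripper is clear. Next is the button, which the wrist view shows at (308,37).

Run:
```python
from h import *
import cv2
c=manip.get_calibration("wrist");s=manip.state()
im=cv2.imread("pics/f_wrist.png");h=cv2.cvtColor(im,cv2.COLOR_BGR2HSV)[:80]
m=cv2.inRange(h,(5,170,120),(18,255,255));v,u=np.nonzero(m);print(u.min(),u.max(),v.min(),v.max(),u.mean(),v.mean())
d=rot(c["attitude"]).apply([(u.mean()-c["cx"])/c["fx"],(v.mean()-c["cy"])/c["fy"],1])
B=c["xyz"]+d*(.127-c["xyz"][2])/d[2];print("button wrist",B, "fit",R.from_euler("z",.0927).apply([-.06,.12,.13])+[.594,.2145,0])
M=rot(s["tool_rot"]).as_matrix();print(s["tool_pos"],s["time"]);print(M.round(3))
# tool frame after upright
y=M[:,1]*[1,1,0];y/=np.linalg.norm(y);x=np.array([-y[1],y[0],0])
D=B-s["tool_pos"];print(D@x,D@y,D[2])
```

```text
296 319 25 51 307.210752688172 36.98924731182796
button wrist [0.52079178 0.32635917 0.127     ] fit [0.52314954 0.32843073 0.13      ]
[0.46377284 0.15665935 0.39800005] 12.35
[[-0.092  0.987  0.131]
 [ 0.996  0.091  0.013]
 [ 0.001  0.132 -0.991]]
0.16375428551462734 0.07234447665944146 -0.27100005241927794
```

```bash
python3 -m creep '[[3.5,0,0,0,0,0,0],[3.8,0,0,0,0,0,0],[0,0,0,0.0275,0.0123,0,0],[0,0,0,0.0275,0.0123,0,0],[0,0,0,0.0275,0.0123,0,0],[0,0,0,0.0275,0.0123,0,0],[0,0,0,0.0275,0.0123,0,0],[0,0,0,0.0275,0.0123,0,0],[0,0,0,0,0,0.03,0],[0,0,0,0,0,0.03,0],[0,0,0,0,0,0.03,0],[0,0,0,0,0,0.03,0],[0,0,0,0,0,0.03,0],[0,0,0,0,0,0.03,0],[0,0,0,0,0,0.02,0],[0,0,0,0,0,0,0],[0,0,0,0,0,0,0]]'
python3 - <<'E'
from h import *
import cv2
s=manip.state();print(s["tool_pos"],s["contact_force"],s["time"]);print(rot(s["tool_rot"]).as_matrix().round(3))
for n,(y0,y1,x0,x1) in dict(side=(50,250,130,330),scene=(150,350,270,470)).items():
    im=manip.grab_frame(n);cv2.imwrite(f"pics/g_{n}.png",cv2.resize(im[y0:y1,x0:x1],None,fx=3,fy=3,interpolation=2))
E
```

```text
time: 13.77
tool_pos: [0.5191, 0.3271, 0.1894]
tool_rot: [-0.002, 0.674, 0.739, -0.003]
contact_force: [-0.0, -0.4, 0.0]
gripper_width: -0.001
[0.51913438 0.32710501 0.18938894] [-0.04662117 -0.43785742  0.00274692] 13.7667
[[-0.092  0.996 -0.008]
 [ 0.996  0.092 -0.002]
 [-0.001 -0.008 -1.   ]]
```

View pics/g_side.png

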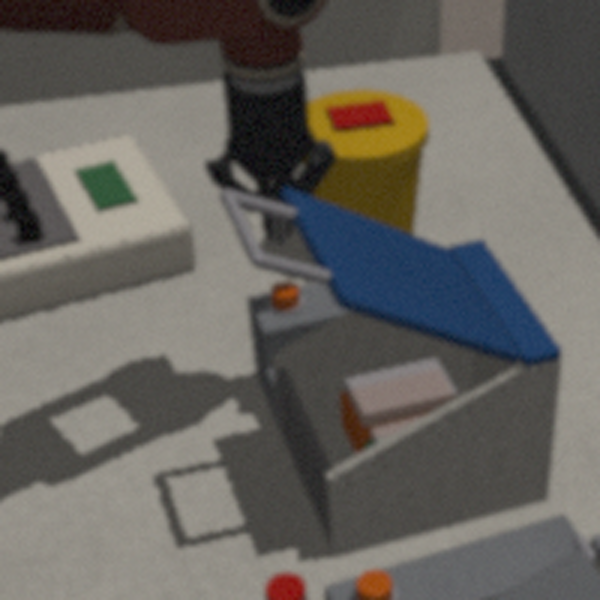

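View pics/g_scene.png

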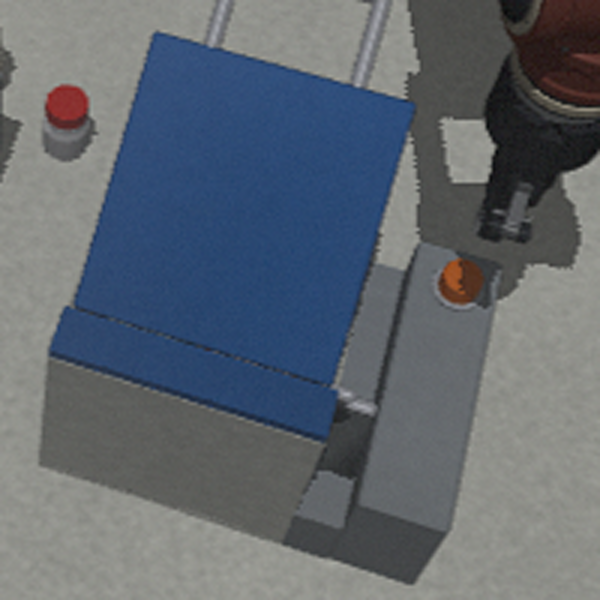

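The door is still up after more than 1.5 s untouched, and the shut fingers are over the button. I'll press and hold.

```bash
python3 -m creep '[[0,0,0,0,0.0025,0.012,0],[0,0,0,0,0,0.012,0],[0,0,0,0,0,0.012,0],[0,0,0,0,0,0.012,0],[0,0,0,0,0,0.012,0],[0,0,0,0,0,0.004,0],[0,0,0,0,0,0.004,0],[0,0,0,0,0,0.004,0],[0,0,0,0,0,0.004,0],[0,0,0,0,0,0.003,0],[0,0,0,0,0,0,0],[0,0,0,0,0,0,0]]'
python3 -m creep '[[0,0,0,0,0,0,0],[0,0,0,0,0,0,0],[0,0,0,0,0,0,0],[0,0,0,0,0,0,0],[0,0,0,0,0,0,0],[0,0,0,0,0,0,0]]'
python3 - <<'E'
from h import *
import cv2
for n,(y0,y1,x0,x1) in dict(side=(50,250,130,330)).items():
    im=manip.grab_frame(n);cv2.imwrite(f"pics/h_{n}.png",cv2.resize(im[y0:y1,x0:x1],None,fx=3,fy=3,interpolation=2))
E
```

```text
time: 14.87
tool_pos: [0.522, 0.3279, 0.1124]
tool_rot: [-0.002, 0.674, 0.739, -0.002]
contact_force: [-3.2, -0.8, 5.5]
gripper_width: -0.001
time: 15.37
tool_pos: [0.522, 0.3278, 0.1124]
tool_rot: [-0.002, 0.674, 0.739, -0.002]
contact_force: [-2.8, -2.2, 5.3]
gripper_width: 0.001
```

View pics/h_side.png

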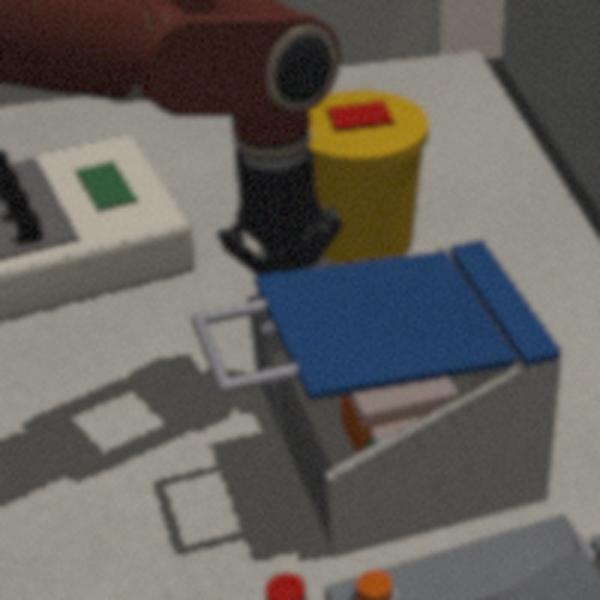

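The door is sinking, already about half-way. I'll let the button go by rising straight up, then wait.

```bash
python3 -m creep '[[0,0,0,0,0,-0.01,0],[0,0,0,0,0,-0.02,0],[0,0,0,0,0,-0.03,0],[0,0,0,0,0,-0.03,0],[0,0,0,0,0,-0.03,0],[0,0,0,0,0,-0.03,0],[0,0,0,0,0,0,0],[0,0,0,0,0,0,0],[0,0,0,0,0,0,0],[0,0,0,0,0,0,0],[0,0,0,0,0,0,0],[0,0,0,0,0,0,0],[0,0,0,0,0,0,0],[0,0,0,0,0,0,0],[0,0,0,0,0,0,0],[0,0,0,0,0,0,0],[0,0,0,0,0,0,0],[0,0,0,0,0,0,0],[0,0,0,0,0,0,0],[0,0,0,0,0,0,0]]'
python3 -m creep '[[0,0,0,0,0,0,0],[0,0,0,0,0,0,0],[0,0,0,0,0,0,0],[0,0,0,0,0,0,0],[0,0,0,0,0,0,0],[0,0,0,0,0,0,0],[0,0,0,0,0,0,0],[0,0,0,0,0,0,0],[0,0,0,0,0,0,0],[0,0,0,0,0,0,0],[0,0,0,0,0,0,0],[0,0,0,0,0,0,0],[0,0,0,0,0,0,0],[0,0,0,0,0,0,0],[0,0,0,0,0,0,0],[0,0,0,0,0,0,0],[0,0,0,0,0,0,0],[0,0,0,0,0,0,0],[0,0,0,0,0,0,0],[0,0,0,0,0,0,0]]'
python3 - <<'E'
from h import *
import cv2
for n in("side","scene"):
    im=manip.grab_frame(n);cv2.imwrite(f"pics/i_{n}.png",im)
    a=cv2.imread(f"pics/a_{n}.png");d=cv2.absdiff(a,im)
    y0,y1,x0,x1=dict(side=(120,250,190,330),scene=(180,350,270,450))[n]
    cv2.imwrite(f"pics/iz_{n}.png",cv2.resize(np.hstack([a[y0:y1,x0:x1],im[y0:y1,x0:x1]]),None,fx=2.2,fy=2.2))
    h=cv2.cvtColor(im,cv2.COLOR_BGR2HSV)
    m=cv2.inRange(h,(5,170,120),(18,255,255));k,l,st,c=cv2.connectedComponentsWithStats(m)
    print(n,[(st[i,4],c[i].round(1)) for i in range(1,k) if st[i,4]>10])
    for t in("jar_center","pot_center","grey_door","blue_door"): print(t,[(round(d["confidence"],2),d["rect"]) for d in manip.cut_out(t,n)][:2])
print(manip.state()["time"],manip.state()["contact_force"])
E
```

```text
time: 17.08
tool_pos: [0.5227, 0.3278, 0.2618]
tool_rot: [-0.002, 0.674, 0.739, -0.002]
contact_force: [0.4, 0.5, 0.9]
gripper_width: 0.001
time: 18.75
tool_pos: [0.5227, 0.3278, 0.2617]
tool_rot: [-0.002, 0.674, 0.739, -0.002]
contact_force: [0.2, 0.8, 0.4]
gripper_width: 0.006
side [(np.int32(51), array([249.9,  85.2])), (np.int32(27), array([224.9, 146.6])), (np.int32(68), array([254.6, 244.6]))]
jar_center [(0.84, [214.4, 262.8, 235.3, 298.9])]
pot_center [(0.62, [219.4, 242.9, 236.6, 264.7])]
grey_door [(0.83, [232.4, 229.4, 360.9, 344.2])]
blue_door [(0.97, [203.6, 132.5, 300.5, 210.7])]
scene [(np.int32(85), array([254.2, 176.4])), (np.int32(104), array([423.7, 242. ])), (np.int32(35), array([554.4, 341.4]))]
jar_center [(0.66, [251.4, 152.8, 272.2, 175.9]), (0.36, [384.1, 240.1, 429.9, 307.5])]
pot_center [(0.87, [281.5, 178.0, 303.2, 204.7])]
grey_door [(0.63, [124.9, 137.6, 233.4, 248.7])]
blue_door [(0.67, [297.5, 192.2, 392.2, 322.3])]
19.25 [ 0.26549088  0.55792201 -0.59629598]
```

View pics/iz_side.png

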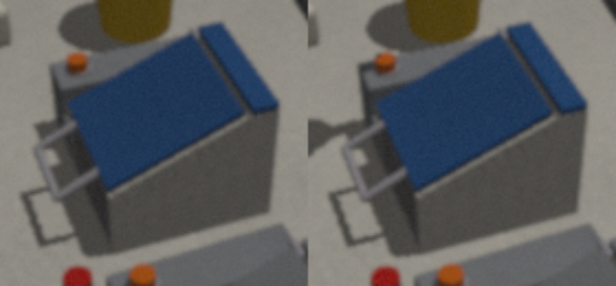

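View pics/i_scene.png

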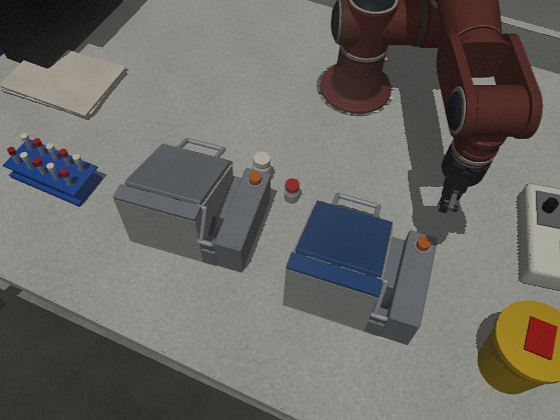

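The before and after views match: the door is shut (handle at (358,198) in the scene view) and the button is up at (423.7,242). I'll wait a little longer, check the door once more, and hand in.

```bash
python3 -m creep '[[0,0,0,0,0,0,0],[0,0,0,0,0,0,0],[0,0,0,0,0,0,0],[0,0,0,0,0,0,0],[0,0,0,0,0,0,0],[0,0,0,0,0,0,0],[0,0,0,0,0,0,0],[0,0,0,0,0,0,0],[0,0,0,0,0,0,0],[0,0,0,0,0,0,0],[0,0,0,0,0,0,0],[0,0,0,0,0,0,0],[0,0,0,0,0,0,0],[0,0,0,0,0,0,0],[0,0,0,0,0,0,0],[0,0,0,0,0,0,0],[0,0,0,0,0,0,0],[0,0,0,0,0,0,0]]'
python3 - <<'E'
from h import *
import cv2
im=manip.grab_frame("side").astype(int);a=cv2.imread("pics/a_side.png").astype(int)
b=cv2.imread("pics/i_side.png").astype(int)
for z in(a,b): print(np.abs(im-z)[130:235,222:325].mean(), np.abs(im-z)[130:235,222:325].max())
print(manip.job_done())
E
```

```text
time: 20.75
tool_pos: [0.5227, 0.3278, 0.2617]
tool_rot: [-0.002, 0.674, 0.739, -0.002]
contact_force: [0.2, -0.2, -0.9]
gripper_width: -0.003
2.785729696409308 31
2.1386037910309756 21
the job is handed in; nothing more can be done
None
```

The stay test is done and handed in at about 21 s: the blue door locked up, stood by itself, and sank shut after the button was pressed.

- **Raising:** I gripped the handle and raised the door to about 1.05 rad by my estimate. The button popped back up, which showed the stay had locked. I then let go, and the door stood untouched for well over a second.
- **Releasing:** I pressed the orange button about 17–18 mm with roughly 5 N for about 0.7 s. The door was already about half-way down when I let the button go, and it sank shut by itself.

**Final checks:**
- In the before and after pictures the blue door and handle are back where they started.
- The button is within 0.2 px of its starting place, so it is free.
- The grey door looks unmoved, and so do the jar and pot; the networks' boxes for these three shifted by up to about 5 px.
- The gripper is clear of everything, with contact force near zero.

**What was off:**
- A finger linkage leaned on the door's edge with about 16 N while I gripped the handle. Tilting the tool 7° relieved it.
- A sideways load of about 17 N built up briefly near the locking point. Both readings were below the 40 N limit.
- My measured arc radius came out about 6 mm larger than the stated 260 mm, so the door angle is approximate.
- The networks gave no usable fix on the blue button in the scene or side views, so I found it by colour and the fitted locker pose. The two agreed to about 3 mm.

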